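# Seat the high ejector pin and lock the keeper

## Task

One of the five pins in the steel die block stands higher than the rest: press it with the fingertips gently straight down until it stops, level with the others. Then push the upright tab of the keeper slide, on the block's edge nearest the robot, towards the robot's left until the slide is fully home against its end stop, and withdraw. Do not take anything between the fingers or lift it, do not touch the other four pins, and leave the upright drift, the washer and the tools on the bench where they are.

Things in the scene. Friction and masses are not known exactly. Their poses are not given: they have to be found in the camera images.
- die_block: heavy dark steel die block fixed to the bench, 220 (x) x 200 (y) x 50 mm high; origin at the centre of its underside, z up, yaw up to 0.45 rad either way. Five pins stand in its top at x, y = (40, 0), (0, 50), (0, -50), (80, 50), (80, -50) mm in its frame; which of them is the high one varies. The keeper slide runs along its -x edge, nearest the robot
- pin_high (a joint): travel (m) of the one ejector pin that stands high; grows as it is pressed down. It starts between 0.003 and 0.008, friction of about 3 N keeps it wherever it is left (no spring), and it meets its stop, slightly cushioned (about 6 N/mm), at 0.018, where its top is level with the other four pins, 6 mm above the block's top
- pin_high_top (a point): centre of the top face of the high pin: an upright plain steel cylinder 18 mm in diameter, at first standing 16 to 21 mm above the block's top, in a 29 mm wide, 2 mm high collar
- keeper (a joint): travel (m) of the keeper slide along the block's own +y; starts between 0 and 0.010, fully home against its end stop, slightly cushioned (about 6 N/mm), at 0.045; sliding friction about 2.5 N, stays where it is left
- keeper_tab_top (a point): centre of the top of the keeper's upright tab, 24 mm (block's x) x 12 mm (block's y), top 36 mm above the block's top. It stands on the keeper's flat bar, 24 mm wide, its top 7 mm above the block's top, reaching from 27 mm behind (-y) to 58 mm ahead of the tab, between two guide rails 9 mm high. Push the tab's -y face towards the block's +y
- pin_a: one of the four seated pins, same 18 mm steel cylinder as the high one, not to be touched; origin on its axis at the height of the block's top, its top face 6 mm higher
- pin_b: one of the four seated pins, same 18 mm steel cylinder as the high one, not to be touched; origin on its axis at the height of the block's top, its top face 6 mm higher
- pin_c: one of the four seated pins, same 18 mm steel cylinder as the high one, not to be touched; origin on its axis at the height of the block's top, its top face 6 mm higher
- pin_d: one of the four seated pins, same 18 mm steel cylinder as the high one, not to be touched; origin on its axis at the height of the block's top, its top face 6 mm higher
- drift: loose drift, a plain steel punch 22 mm in diameter and 60 mm tall, standing upright on the die block behind its middle pin, between the two far pins; origin at the centre of its foot. It tips easily
- washer: loose steel washer, 28 mm across and 6 mm thick, lying on the die block near its +y edge; origin at the centre of its underside
- hammer: loose hammer lying on the bench to the left of the block; origin under its middle, at bench height
- wrench: loose wrench lying on the bench to the right of the block; origin under its middle, at bench height
- can: loose steel can 72 mm across and 95 mm tall with chisels standing in it (up to 140 mm high), far left of the block; origin at the centre of its underside
- offcut: loose bar offcut 90 x 30 x 30 mm on the bench, far right of the block; origin at the centre of its underside
- brush: loose brush lying on the bench, near right of the block; origin under its middle, at bench height
Things that resemble listed ones, but are neither listed nor needed, are in the scene too. What is shaped like the drift but blue is not meant.

How it is judged:
By the outcome, as a careful person would: the job done as asked, in the order asked, and still so for the second after the job is handed in, with the robot touching nothing.
It also fails if it takes over 40 s, if anything falls off the work surface, if the arm or the gripper's body presses on something with over 40 N, if the wrist force passes 120 N, or if a joint passes its speed limit or range.

## Robot

A 6-joint arm with a two-finger parallel gripper is mounted at the origin on the work surface. World frame = base frame: x ahead of the robot, y to its left, z up, the work surface at z = 0. Lengths are in mm, angles in rad, forces in N, time in s.
With the tool pointing down it reaches from about 350 to 975 mm from the base axis. Payload 7.1 kg.
Tool frame: the origin (TCP) lies between the finger pads; the fingertips stand 19 mm ahead of it and the grasp point (between the pads) is the TCP; y points along the fingers, z is the direction in which the jaws open and shut, and the axes are right-handed (so a half turn about y gives the same grasp; the last joint's range is limited). The gripper opens to 88 mm and grips with 3 to 60 N. Pads are 20 mm wide; open, the fingers measure 115 mm over their backs; the gripper's body (75 mm by 178 mm) begins 61 mm behind the grasp point.
Start: joints at [-1.288, 0.423, 1.63, -0, 1.089, -0.019], TCP at [185.792, -596.729, 241.675] pointing down, gripper open.
Joint ranges: [-3, 3], [-0.9, 2.11], [0.09, 2.58], [-1.31, 4.45], [0.11, 2.69], [-2.54, 2.54]. Speed limits (rad/s): [2.39, 2.39, 3.01, 3.14, 3.14, 3.14].

## Interface

Orientations are given as a rotation vector (axis times angle).
In Python, from workcell import ctrl gives the robot as it stands.
- The arm moves only by the tool servo_tool, never from a script. Its argument "moves" is text: rows parted by semicolons, each of 6 numbers parted by spaces: the shift along the world's x, y, z in m, then the turn, a rotation vector about the world's x, y, z in degrees. A call has 1 to 8 rows; each row is the pose to reach, as a shift and turn from the pose commanded when the call began; what a row does not reach only later rows make up. A row lasts 1/8 s, in which the tool goes at most 62.5 mm and 10.7 degrees, less where a joint would pass 70% of its speed; a pose out of reach is approached as far as the arm can. A call with a gripper value outside its range is refused whole. "hand" is the closure in counts, from 0 (fully open) to 255 (shut), set as the call begins (left out, the last holds). The fingers move at their own pace and stop on an object; the grip force is fixed at half the most. Time passes only in rows, so rows that repeat a pose let the fingers close. It gives the time, the measured TCP pose, the force and the opening at its end, in the units of the state.
- ctrl.get_obs(): the state, without advancing time (a new reading comes with each control period).
- ctrl.get_image(name): name is "side" or "top"; returns a dict with "pixels" (384x512x3 uint8, red, green, blue), "depth" (384x512 float32, mm along the optical axis (not along the pixel's ray), 0 where there is no reading), "vertical_fov" (degrees; the focal length in pixels is half the picture's height over the tangent of half this angle, whatever the lens; pixels are square), "cx", "cy" (the principal point, pixels), "xyz" and "attitude" of the camera in the world. Camera axes: x right, y up, looking along -z (the intrinsics and any distortion apply to the point x, -y, -z); pixel columns grow to the right and rows downward; lengths in mm; the calibration is good to about 2 mm. A picture is of the moment at which its call begins.
- ctrl.close_job(): hands the job in, once; it reports no verdict.
The state is a dict: "t": time; "qpos": joint angles; "qvel": joint speeds; "joint_torque": joint torques, N m; "ee_pos": TCP position; "orientation": TCP orientation; "ft_force": force on the tool from outside, world axes, zero at the start; "moment": the same for the moment, N m; "width": finger opening in mm.
Only numpy, scipy, OpenCV 4.12 (cv2) and the standard library are available. Lean on these libraries where they do the work, as an engineer would, in place of code of your own. Each camera call takes 0.05 s, during which the arm holds its last target.

## Working session

There is one attempt and no reset: what is moved stays moved. The work goes in short steps, Python scripts to look and compute and a tool call to move; the robot and the scene stay as the last step left them, time stands still between calls to the robot, and variables do not carry over. Pictures are saved under pics/ and viewed, and the job is handed in when it is done.

Besides the shell and the picture viewer there is one more tool, called after "Call:" as a command line: name --argument value ..., lists and objects as JSON in quotes. servo_tool: Moves the arm, as the interface text tells. Its arguments: {"type":"object","properties":{"moves":{"type":"string"},"hand":{"type":"number"}},"required":["moves"]}

```bash
mkdir -p pics
cat > h.py <<'E'
import numpy as np, cv2
from workcell import ctrl
E
python3 - <<'E'
from h import *
o=ctrl.get_obs()
for k in o: print(k,np.round(o[k],3))
for n in ("top","side"):
    d=ctrl.get_image(n)
    cv2.imwrite(f"pics/{n}0.png",d["pixels"][:,:,::-1])
    np.savez(f"{n}0.npz",**d)
    print(n,{k:v for k,v in d.items() if k not in("pixels","depth")})
E
```

```text
t 0.0
qpos [-1.288  0.424  1.631  0.     1.089 -0.019]
qvel [ 0.001 -0.001  0.     0.001  0.001  0.001]
joint_torque [ 1.0000e-03 -5.4462e+01 -2.7366e+01  6.4000e-02  2.3000e-02 -0.0000e+00]
ee_pos [ 185.654 -596.266  240.912]
orientation [-0.313  2.061 -2.058]
ft_force [ 0.256  0.413 -0.03 ]
moment [ 0.055  0.032 -0.034]
width 87.743
top {'vertical_fov': 47.732149398191936, 'cx': 245.0667283238517, 'cy': 196.51569975861824, 'xyz': array([ 298.51330266,   16.82886966, 1160.18745628]), 'attitude': array([ 0.16092105, -0.18125118, -1.73641217])}
side {'vertical_fov': 56.80661339783282, 'cx': 259.67321463966624, 'cy': 193.41455716714117, 'xyz': array([ 283.16953531, -618.6672105 ,  751.90807616]), 'attitude': array([ 0.77237417, -0.14530236, -0.36723209])}
```

View pics/top0.png

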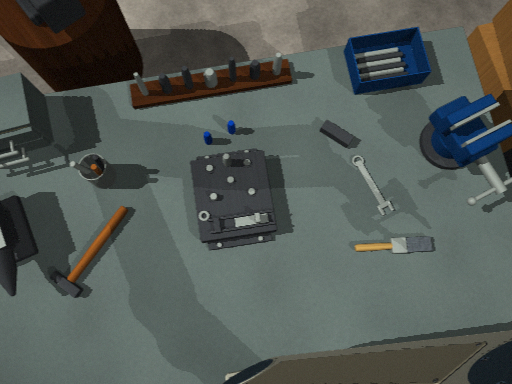

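View pics/side0.png

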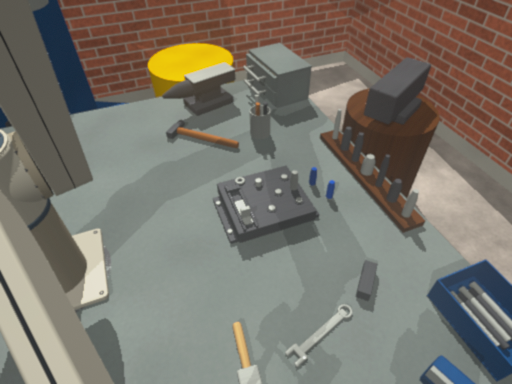

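The top view shows the block around (235,195), with the drift at about (235,158) and the tab at about (263,218). I'll zoom in on both views and compute points from depth.

```bash
cat >> h.py <<'E'
from scipy.spatial.transform import Rotation as R
def cloud(d):
    h,w=d["depth"].shape; f=h/2/np.tan(np.radians(float(d["vertical_fov"]))/2)
    u,v=np.meshgrid(np.arange(w),np.arange(h)); z=d["depth"].astype(float)
    p=np.stack([(u-d["cx"])/f*z,-(v-d["cy"])/f*z,-z],-1)
    P=p@R.from_rotvec(d["attitude"]).as_matrix().T+d["xyz"]
    P[z==0]=np.nan
    return P
def ray(d,uv,zpl):
    h=d["depth"].shape[0]; f=h/2/np.tan(np.radians(float(d["vertical_fov"]))/2)
    uv=np.atleast_2d(uv).astype(float)
    p=np.stack([(uv[:,0]-d["cx"])/f,-(uv[:,1]-d["cy"])/f,-np.ones(len(uv))],-1)@R.from_rotvec(d["attitude"]).as_matrix().T
    return d["xyz"]+p*((zpl-d["xyz"][2])/p[:,2])[:,None]
def crop(d,x0,x1,y0,y1,s,name):
    c=d["pixels"][y0:y1,x0:x1,::-1]
    cv2.imwrite(name,cv2.resize(c,None,fx=s,fy=s,interpolation=cv2.INTER_CUBIC))
E
python3 - <<'E'
from h import *
t=np.load("top0.npz"); s=np.load("side0.npz")
crop(t,180,290,140,255,5,"pics/tz.png"); crop(s,205,340,155,250,5,"pics/sz.png")
for n,d in(("t",t),("s",s)):
    P=cloud(d); print(n,(d["depth"]==0).mean())
    for uv in ((320,200),(150,300),(240,195)) if n=="t" else ((180,220),(280,270),(280,215)): print(uv,P[uv[1],uv[0]].round(1))
P=cloud(t); Z=P[...,2]
np.set_printoptions(linewidth=250)
print(Z[150:250:3,185:285:3].round(0))
E
```

```text
t 0.0043487548828125
(320, 200) [ 502.1 -219.6   -1.7]
(150, 300) [317.8 271.2   1.4]
(240, 195) [542.6  -5.7  48.6]
s 0.003962198893229167
(180, 220) [ 3.155e+02  6.180e+01 -1.000e-01]
(280, 270) [ 505.4 -192.     2.5]
(280, 215) [559.7 -67.9  52. ]
[[-2. -3.  3. ... -3.  4.  1.]
 [-1.  0. -5. ... -1. -4.  4.]
 [ 1.  1. -0. ... -1. -1. -0.]
 ...
 [-7. -1. -0. ...  1.  3. -3.]
 [ 1. -1. -2. ... -2. -2. -2.]
 [-3.  2. -2. ...  1.  1.  1.]]
```

```bash
sleep 1
```

```text
(no output)
```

View pics/tz.png

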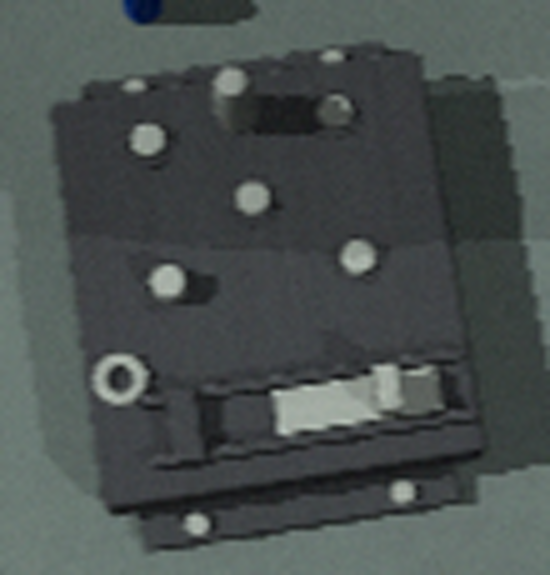

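View pics/sz.png

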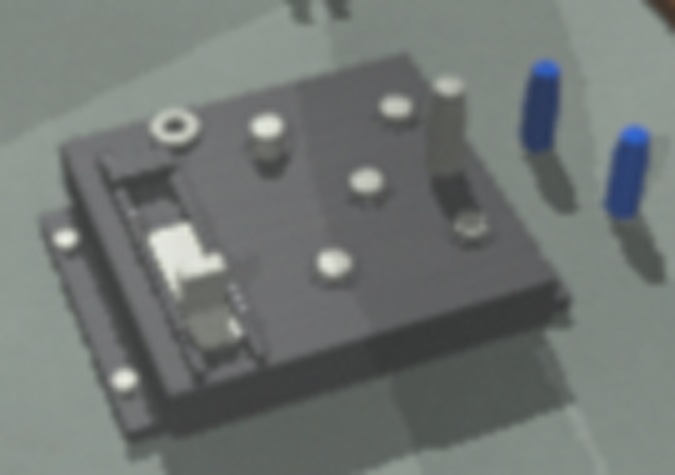

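The high pin is the (0,+50) one: at zoom (168,282) in the top view and (267,127) in the side view, with a visible shank and long shadow. Next I'll locate the pins in both views and fit the block pose.

```bash
cat > m.py <<'E'
from h import *
def cen(d,x,y,x0,y0,r=4,thr=None):
    u=x0+(x+.5)/5-.5; v=y0+(y+.5)/5-.5
    g=cv2.cvtColor(d["pixels"],cv2.COLOR_RGB2GRAY).astype(float)
    ui,vi=int(round(u)),int(round(v)); p=g[vi-r:vi+r+1,ui-r:ui+r+1]
    w=np.clip(p-(np.percentile(p,30)+p.max())/2,0,None)
    w=np.minimum(w,0.5*w.max())
    yy,xx=np.mgrid[vi-r:vi+r+1,ui-r:ui+r+1]
    return np.array([(w*xx).sum(),(w*yy).sum()])/w.sum()
E
python3 - <<'E'
from m import *
t=np.load("top0.npz"); s=np.load("side0.npz")
T={"pL":(148,140),"mid":(253,199),"nR":(357,257),"fR":(337,112),"high":(168,282),"tab":(385,385),"drift":(231,82)}
S={"pL":(397,105),"mid":(366,180),"nR":(333,262),"fR":(471,224),"high":(267,127),"tab":(203,270),"drift":(449,86)}
Z={"high":68,"tab":86,"drift":110}
M={"pL":(80,50),"mid":(40,0),"nR":(0,-50),"fR":(80,-50)}
def tri(a,b):
    f=lambda d,uv:(d["xyz"],ray(d,uv,0.)[0]-d["xyz"])
    (o1,d1),(o2,d2)=f(t,a),f(s,b); d1/=np.linalg.norm(d1);d2/=np.linalg.norm(d2)
    k=np.linalg.lstsq(np.stack([d1,-d2],1),o2-o1,rcond=None)[0]
    p,q=o1+k[0]*d1,o2+k[1]*d2
    return (p+q)/2,np.linalg.norm(p-q)
res={}
for n in T:
    a=cen(t,*T[n],180,140) if n!="tab" else np.array([180+385.5/5-.5,140+385.5/5-.5]); b=cen(s,*S[n],205,155) if n!="tab" else np.array([205+203/5-.5,155+270/5-.5])
    z=Z.get(n,56.); p,e=tri(a,b)
    ra,rb=ray(t,a,z)[0],ray(s,b,z)[0]; res[n]=(ra+rb)/2
    print(n,a.round(1),b.round(1),"top",ra.round(1),"side",rb.round(1),"tri",p.round(1),round(e,1))
ks=["pL","mid","nR"]
for use in (ks,ks+["fR"]):
    A=np.array([M[k] for k in use],float);B=np.array([res[k][:2] for k in use])
    a0,b0=A.mean(0),B.mean(0); H=((A-a0).T@(B-b0)); th=np.arctan2(H[0,1]-H[1,0],H[0,0]+H[1,1])
    Rm=np.array([[np.cos(th),-np.sin(th)],[np.sin(th),np.cos(th)]]); o=b0-Rm@a0
    print("yaw",th,"orig",o,"res",(A@Rm.T+o-B).round(1).tolist())
    print("high pred",Rm@[0,50]+o)
    for k in("tab","high","drift"): print(k,"in block",Rm.T@(res[k][:2]-o))
E
```

```text
pL [209.  167.4] [283.7 175.9] top [628.8  62.5  56. ] side [630.3  62.1  56. ] tri [629.6  62.4  55.7] 1.5
mid [230.  179.1] [277.8 190.6] top [587.7  13.   56. ] side [589.5  13.3  56. ] tri [588.4  12.9  56.5] 1.7
nR [251.1 191. ] [271.  207.1] top [546.5 -36.   56. ] side [547.3 -36.7  56. ] tri [547.1 -36.1  55.3] 0.8
fR [247.9 159.9] [299.  200.2] top [631.3 -42.2  56. ] side [627.5 -42.3  56. ] tri [629.6 -41.8  55.5] 3.6
high [213.  195.7] [257.9 179.7] top [548.5  63.6  68. ] side [550.3  63.6  68. ] tri [549.4  63.5  68. ] 1.7
tab [256.6 216.6] [245.1 208.5] top [472.5 -36.6  86. ] side [473.4 -41.2  86. ] tri [474.1 -36.9  81.1] 1.5
drift [225.4 156.1] [294.2 171.5] top [634.8  14.9 110. ] side [636.9  14.5 110. ] tri [635.9  14.7 109.7] 2.0
yaw -0.022383560421590263 orig [548.36383586  13.94152961] res [[-0.1, -0.2], [-0.3, -0.1], [0.3, 0.3]]
high pred [549.48292043  63.92900454]
tab in block [-74.17515732 -54.47352278]
high in block [-0.06531093 49.66575033]
drift in block [87.44029526  2.71250296]
yaw -0.026314368797590096 orig [548.96017484  13.03761608] res [[0.7, -1.4], [0.3, -1.2], [0.7, -0.6], [-1.8, 3.2]]
high pred [550.27574144  63.02030592]
tab in block [-74.58037554 -53.87675939]
high in block [-0.88045216 50.55302004]
drift in block [86.80904174  3.94410229]
```

Run:
```python
from h import *
o=ctrl.get_obs(); print(R.from_rotvec(o["orientation"]).as_matrix().round(4)); print(o["t"])
t=np.load("top0.npz")
# tab: bright top face vs bar; use depth
P=cloud(t); m=(P[...,2]>75)&(P[...,2]<100)&(abs(P[...,0]-473)<40)&(abs(P[...,1]+30)<70)
print(m.sum(),P[m].mean(0),P[m].min(0),P[m].max(0))
g=cv2.cvtColor(t["pixels"],cv2.COLOR_RGB2GRAY); print(g[210:226,248:272])
```

```text
[[-9.548e-01 -4.000e-04  2.973e-01]
 [-2.973e-01  1.300e-03 -9.548e-01]
 [-0.000e+00 -1.000e+00 -1.400e-03]]
0.1
47 [470.81910881 -38.71127402  84.56950415] [459.50760897 -44.84611009  76.03958493] [482.28243115 -33.10620246  89.68202632]
[[ 59  58  57  60  54  60  56  56  59  60  56  59  58  59  54  49  50  59
   63  70  72  66  64  64]
 [ 60  55  59  56  57  58  59  58  55  52  55  59  80  85  68  67  67  66
   64  64  67  67  68  63]
 [ 62  56  50  46  55  60  58  57  56  79  78  66  65  69  73  70  65  49
   40  33  26  28  30  47]
 [ 74  58  57  54  57  57 113 164 170 174 160 102  31  29  38  57 105 132
  111  68  51  68  67  68]
 [ 58  61  60  55  40  29  94 155 169 171 161 134 105 129 162 162 164 140
   94  69  38  52  65  65]
 [ 27  36  53  94 124 126 140 152 170 167 163 135  88  95  97  98 101  97
  104  90  35  38  36  53]
 [141 142 139 142 146 145 132 141 171 165 171 143  90  97  96  98  95  96
   96  76  39  37  39  52]
 [159 144 145 145 145 145 131 141 167 166 169 147  93  94  96  93  93  97
   94  77  41  39  36  52]
 [166 155 144 142 144 146 136 154 175 171 166 136  97  93  96  95  94  97
   94  83  52  34  34  51]
 [164 164 154 146 147 144 124 135 177 167 163 145 115  97  98  95  98  92
   97  82  56  36  37  35]
 [167 167 167 168 158 147 135 137 158 166 159 157 128  97  96  97  97  96
   97  92  66  27  29  31]
 [170 169 168 166 168 158 141 139 148 155 143 123  97  96  92  96  94  96
   95 105  91  34  32  29]
 [164 165 166 167 165 172 157 126  85  64  66  64  84 101  98  95  85  67
   40  36  37  60  81  71]
 [168 165 167 164 163 163 167 156 107  82  69  37  38  39  41  44  45  39
   35  48  66  66  66  68]
 [176 179 165 124  95  64  42  60  65  67  72  70  67  64  65  65  70  71
   71  70  49  38  33  27]
 [ 50  60  77  83  69  67  64  67  64  66  67  70  68  62  43  35  31  29
   33  33  50  67  64  63]]
```

Call:
servo_tool --moves "0.029 0.0525 0 0 0 9; 0.058 0.105 0 0 0 18; 0.087 0.1575 0 0 0 27; 0.116 0.21 0 0 0 36; 0.145 0.2625 0 0 0 45; 0.174 0.315 0 0 0 54; 0.203 0.3675 0 0 0 63; 0.232 0.42 0 0 0 71.4" --hand 255

```text
t: 1.1
ee_pos: [418.4, -174.9, 241.7]
orientation: [-1.201, 1.222, -1.223]
ft_force: [0.5, -0.7, -1.0]
width: 11.3
```

Call:
servo_tool --moves "0.026 0.048 0 0 0 0; 0.053 0.096 0 0 0 0; 0.079 0.144 -0.02 0 0 0; 0.106 0.192 -0.05 0 0 0; 0.1316 0.2404 -0.08 0 0 0; 0.1316 0.2404 -0.1 0 0 0; 0.1316 0.2404 -0.1 0 0 0; 0.1316 0.2404 -0.1 0 0 0"

```text
t: 2.1
ee_pos: [549.4, 63.3, 142.2]
orientation: [-1.198, 1.226, -1.227]
ft_force: [0.0, 0.1, 0.6]
width: 0.4
```

Run:
```python
from h import *
o=ctrl.get_obs()
for k in o: print(k,np.round(o[k],3))
print(R.from_rotvec(o["orientation"]).as_matrix().round(3))
for n in("top","side"):
    d=ctrl.get_image(n); np.savez(f"{n}1.npz",**d)
    crop(d,*((180,290,140,255) if n=="top" else (205,340,130,250)),5,f"pics/{n}1.png")
```

```text
t 2.1
qpos [ 0.093  0.456  1.857 -0.     0.828  0.117]
qvel [-0.007 -0.019 -0.003 -0.    -0.     0.001]
joint_torque [ 4.7900e-01 -4.9073e+01 -2.0797e+01  6.7000e-02  2.3000e-02 -1.0000e-03]
ee_pos [549.437  63.269 142.209]
orientation [-1.198  1.226 -1.227]
ft_force [0.035 0.133 0.583]
moment [-0.017 -0.025 -0.052]
width 0.399
[[-0.023  0.     1.   ]
 [-1.    -0.    -0.023]
 [ 0.    -1.     0.   ]]
```

View pics/side1.png

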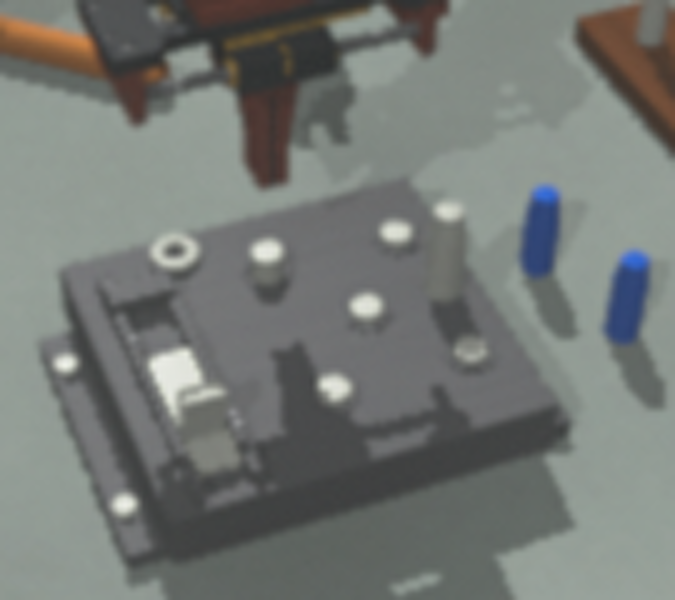

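The gripper is closed, with its tips at zoom (268,183) directly above the high pin at (267,250). The body will stay above the drift. Now descending.

Call:
servo_tool --moves "0 0.0003 -0.015 0 0 0; 0 0.0003 -0.03 0 0 0; 0 0.0003 -0.042 0 0 0; 0 0.0003 -0.049 0 0 0; 0 0.0003 -0.052 0 0 0; 0 0.0003 -0.054 0 0 0; 0 0.0003 -0.056 0 0 0; 0 0.0003 -0.058 0 0 0"

```text
t: 3.2
ee_pos: [549.7, 64.0, 84.0]
orientation: [-1.198, 1.226, -1.226]
ft_force: [-0.4, 1.1, 2.0]
width: 0.5
```

Call:
servo_tool --moves "0 0 -0.001 0 0 0; 0 0 -0.002 0 0 0; 0 0 -0.003 0 0 0; 0 0 -0.004 0 0 0; 0 0 -0.005 0 0 0; 0 0 -0.006 0 0 0; 0 0 -0.007 0 0 0; 0 0 -0.007 0 0 0"

```text
t: 4.2
ee_pos: [549.6, 64.0, 76.6]
orientation: [-1.198, 1.226, -1.226]
ft_force: [1.8, -0.2, 1.4]
width: 0.3
```

Call:
servo_tool --moves "0 0 -0.0005 0 0 0; 0 0 -0.001 0 0 0; 0 0 -0.001 0 0 0"

```text
t: 4.58
ee_pos: [549.5, 64.0, 75.7]
orientation: [-1.198, 1.226, -1.226]
ft_force: [0.6, 0.1, 1.6]
width: 0.3
```

Call:
servo_tool --moves "0 0 -0.0005 0 0 0; 0 0 -0.001 0 0 0; 0 0 -0.001 0 0 0"

```text
t: 4.95
ee_pos: [549.5, 64.0, 74.7]
orientation: [-1.198, 1.226, -1.226]
ft_force: [1.2, 0.1, 2.3]
width: 1.1
```

Call:
servo_tool --moves "0 0 -0.0005 0 0 0; 0 0 -0.001 0 0 0; 0 0 -0.001 0 0 0"

```text
t: 5.32
ee_pos: [549.5, 64.0, 74.0]
orientation: [-1.198, 1.226, -1.226]
ft_force: [1.3, 0.2, 5.7]
width: 0.6
```

Run:
```python
from h import *
o=ctrl.get_obs()
for k in ("ee_pos","ft_force","moment"): print(k,np.round(o[k],2))
for n in("side",):
    d=ctrl.get_image(n); np.savez(f"{n}2.npz",**d)
    crop(d,205,340,130,250,5,f"pics/{n}2.png")
```

```text
ee_pos [549.54  63.97  73.99]
ft_force [1.32 0.16 5.73]
moment [ 0.02 -0.24  0.04]
```

View pics/side2.png

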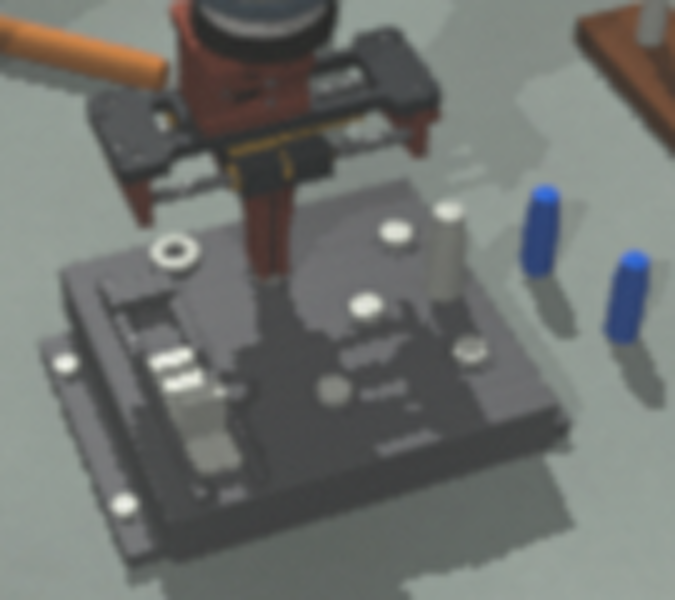

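Force has begun to climb (5.7 N) with the tips at about 55 mm, at the expected stop height. One small step more will confirm it.

Call:
servo_tool --moves "0 0 -0.0005 0 0 0; 0 0 -0.001 0 0 0; 0 0 -0.001 0 0 0"

```text
t: 5.75
ee_pos: [549.6, 64.0, 73.3]
orientation: [-1.198, 1.226, -1.226]
ft_force: [-0.8, 0.2, 9.0]
width: 0.3
```

Call:
servo_tool --moves "0 0 0.005 0 0 0; 0 0 0.03 0 0 0; 0 0 0.07 0 0 0; 0 -0.03 0.1 0 0 0; -0.04 -0.085 0.1 0 0 0; -0.078 -0.136 0.1 0 0 0; -0.078 -0.136 0.1 0 0 0; -0.078 -0.136 0.1 0 0 0"

```text
t: 6.75
ee_pos: [471.1, -72.2, 172.6]
orientation: [-1.198, 1.228, -1.227]
ft_force: [0.0, -0.1, 0.5]
width: 0.1
```

Run:
```python
from m import *
o=ctrl.get_obs()
for k in ("t","ee_pos","ft_force","moment"): print(k,np.round(o[k],2))
for n in("side","top"):
    d=ctrl.get_image(n); np.savez(f"{n}3.npz",**d)
    crop(d,*((180,290,140,255) if n=="top" else (205,340,130,250)),5,f"pics/{n}3.png")
```

```text
t 6.75
ee_pos [471.14 -72.21 172.59]
ft_force [ 0.01 -0.07  0.54]
moment [-0.1  -0.11 -0.04]
```

View pics/side3.png

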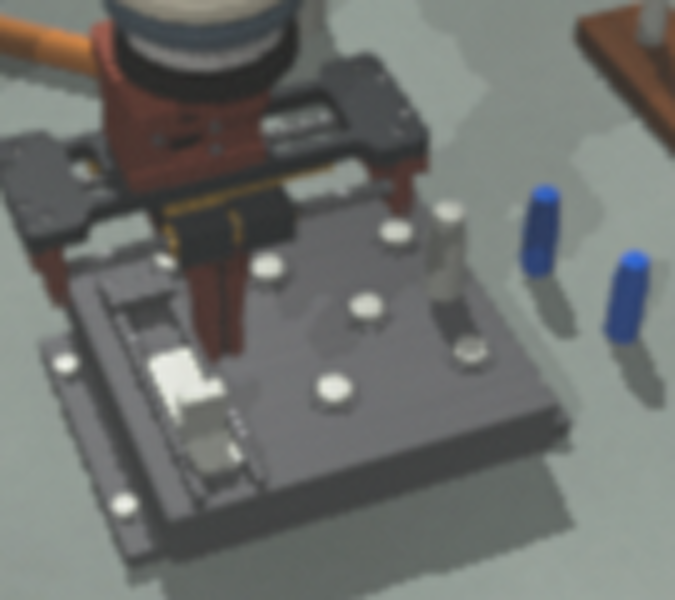

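View pics/top3.png

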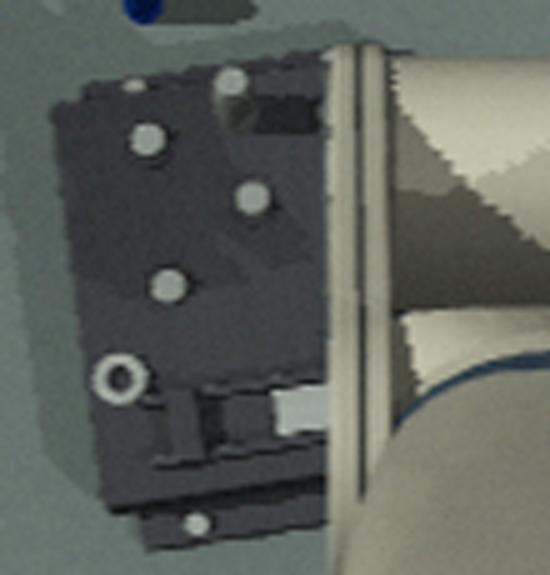

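Run:
```python
from m import *
t=np.load("top3.npz"); s=np.load("side3.npz")
for nm,a,b in(("high",(168,285),(268,266)),("pL",(148,140),(397,232)),("mid",(253,199),(366,305))):
    ca=cen(t,*a,180,140);cb=cen(s,*b,205,130)
    print(nm,ray(t,ca,56.)[0].round(1),ray(s,cb,56.)[0].round(1))
```

```text
high [548.6  64.   56. ] [550.4  63.8  56. ]
pL [628.8  62.5  56. ] [630.3  62.1  56. ]
mid [587.6  13.   56. ] [589.6  13.2  56. ]
```

Both views put the pressed pin on the 56 mm plane with the same residuals as its neighbours, so it is level. Now I'll lower the tips beside the tab, to about 66 mm, and approach it.

Call:
servo_tool --moves "0 0 -0.03 0 0 0; 0 0 -0.06 0 0 0; 0 0 -0.08 0 0 0; 0 0 -0.087 0 0 0; 0 0.004 -0.087 0 0 0; 0 0.008 -0.087 0 0 0; 0 0.011 -0.087 0 0 0; 0 0.013 -0.087 0 0 0"

```text
t: 7.85
ee_pos: [471.7, -58.8, 86.2]
orientation: [-1.198, 1.225, -1.226]
ft_force: [-0.6, -1.1, -0.7]
width: 0.2
```

Call:
servo_tool --moves "0 0.002 0 0 0 0; 0 0.004 0 0 0 0; 0 0.006 0 0 0 0; 0 0.008 0 0 0 0; 0 0.01 0 0 0 0; 0 0.012 0 0 0 0"

```text
t: 8.6
ee_pos: [471.5, -47.0, 85.7]
orientation: [-1.198, 1.226, -1.226]
ft_force: [0.6, -2.5, 2.3]
width: 0.4
```

Run:
```python
from m import *
d=ctrl.get_image("side"); crop(d,205,340,130,250,5,f"pics/side4.png")
```

```text
(no output)
```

View pics/side4.png

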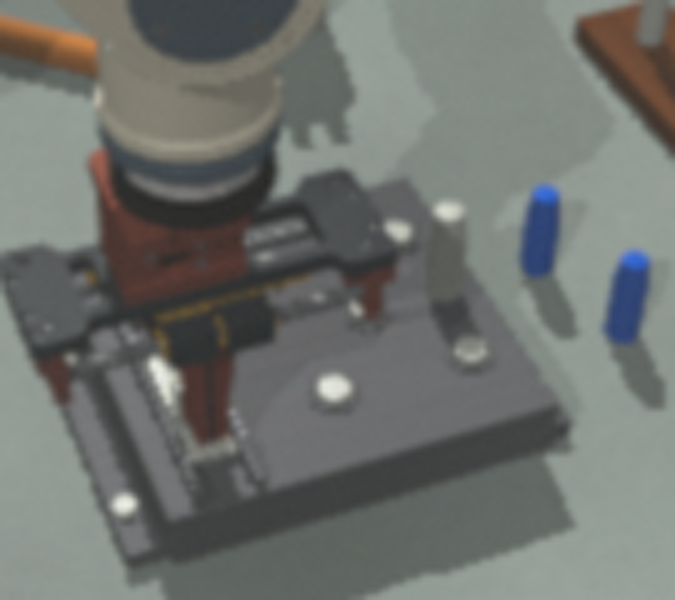

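Contact is made (about 2.5 N), with the tips on the tab's −y face. Pushing on.

Call:
servo_tool --moves "0 0.003 0 0 0 0; 0 0.006 0 0 0 0; 0 0.009 0 0 0 0; 0 0.012 0 0 0 0; 0.0003 0.014 0 0 0 0; 0.0003 0.016 0 0 0 0; 0.0003 0.018 0 0 0 0; 0.0003 0.02 0 0 0 0"

```text
t: 9.65
ee_pos: [471.7, -26.9, 85.7]
orientation: [-1.198, 1.226, -1.226]
ft_force: [1.2, -3.2, 2.2]
width: 0.5
```

Call:
servo_tool --moves "0 0.001 0 0 0 0; 0 0.002 0 0 0 0; 0 0.003 0 0 0 0; 0 0.004 0 0 0 0; 0 0.005 0 0 0 0; 0 0.005 0 0 0 0"

```text
t: 10.4
ee_pos: [471.7, -22.0, 85.7]
orientation: [-1.198, 1.226, -1.226]
ft_force: [1.1, -2.1, 1.2]
width: 0.5
```

Call:
servo_tool --moves "0 0.001 0 0 0 0; 0 0.002 0 0 0 0; 0 0.003 0 0 0 0; 0 0.003 0 0 0 0"

```text
t: 10.9
ee_pos: [471.7, -18.9, 85.7]
orientation: [-1.198, 1.226, -1.226]
ft_force: [0.8, -2.4, 1.2]
width: 0.4
```

Call:
servo_tool --moves "0 0.001 0 0 0 0; 0 0.0015 0 0 0 0; 0 0.0015 0 0 0 0"

```text
t: 11.28
ee_pos: [471.7, -17.5, 85.7]
orientation: [-1.198, 1.226, -1.226]
ft_force: [1.5, -2.2, 1.1]
width: 0.4
```

Call:
servo_tool --moves "0 0.001 0 0 0 0; 0 0.0015 0 0 0 0; 0 0.0015 0 0 0 0"

```text
t: 11.65
ee_pos: [471.8, -16.5, 85.8]
orientation: [-1.199, 1.225, -1.226]
ft_force: [-0.1, -7.4, 2.6]
width: 0.6
```

Call:
servo_tool --moves "0 0.001 0 0 0 0; 0 0.001 0 0 0 0; 0 0.001 0 0 0 0"

```text
t: 12.02
ee_pos: [471.8, -15.9, 85.8]
orientation: [-1.199, 1.225, -1.227]
ft_force: [0.4, -10.9, 3.5]
width: 0.1
```

Call:
servo_tool --moves "0 0.001 0 0 0 0; 0 0.001 0 0 0 0; 0 0.001 0 0 0 0"

```text
t: 12.4
ee_pos: [471.8, -15.3, 85.9]
orientation: [-1.2, 1.224, -1.227]
ft_force: [0.4, -13.6, 3.7]
width: 0.3
```

The end stop is clear: force rose from 2 to 13.6 N over about 2 mm. Withdrawing: back off first, then up and clear.

Call:
servo_tool --moves "0 -0.005 0 0 0 0; 0 -0.02 0 0 0 0; 0 -0.025 0.03 0 0 0; 0 -0.025 0.08 0 0 0; 0 -0.04 0.13 0 0 0; 0 -0.09 0.16 0 0 0; -0.02 -0.145 0.16 0 0 0; -0.04 -0.2 0.16 0 0 0"

```text
t: 13.4
ee_pos: [430.8, -215.7, 246.1]
orientation: [-1.198, 1.225, -1.226]
ft_force: [1.0, -0.6, 0.2]
width: 0.6
```

Call:
servo_tool --moves "-0.02 -0.055 0 0 0 0; -0.04 -0.11 0 0 0 0; -0.06 -0.165 0 0 0 0; -0.08 -0.22 0 0 0 0; -0.1 -0.27 0 0 0 0; -0.1 -0.27 0 0 0 0; -0.1 -0.27 0 0 0 0"

```text
t: 14.28
ee_pos: [331.1, -483.3, 245.0]
orientation: [-1.197, 1.228, -1.225]
ft_force: [-0.5, 0.5, 0.0]
width: 0.2
```

Run:
```python
from m import *
o=ctrl.get_obs()
for k in ("t","ee_pos","ft_force","qvel"): print(k,np.round(o[k],2))
for n in("side","top"):
    d=ctrl.get_image(n); np.savez(f"{n}5.npz",**d)
    crop(d,*((180,290,140,255) if n=="top" else (205,340,130,250)),5,f"pics/{n}5.png")
```

```text
t 14.28
ee_pos [ 331.1  -483.28  245.01]
ft_force [-0.53  0.49  0.02]
qvel [ 0.03 -0.01  0.01 -0.   -0.    0.  ]
```

View pics/side5.png

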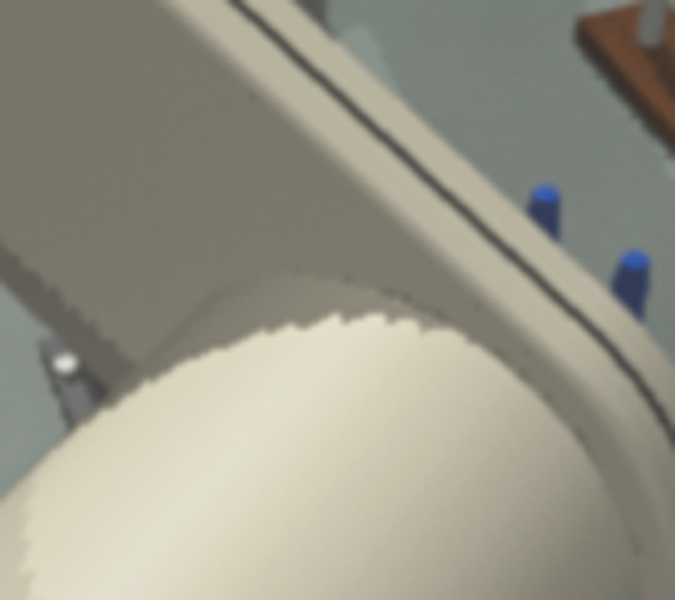

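View pics/top5.png

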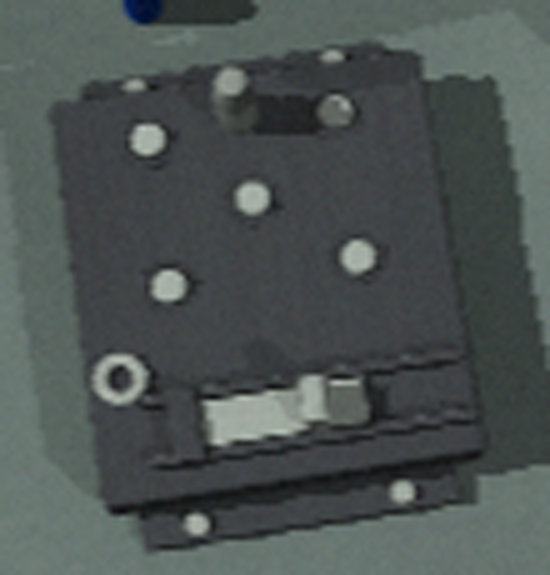

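The top view shows the bar's end, at zoom (203,420), against the stop block. All five pins look alike, and the drift (231,82) and washer (120,379) haven't moved. In the side view the arm blocks the block. The robot is clear, so I'm handing in.

```bash
python3 -c "
from h import *
print(ctrl.close_job())"
```

```text
the job is handed in; nothing more can be done
None
```

The job is handed in at about 14.3 s: the high pin is pressed level and the keeper slide is pushed home, in that order. I got no verdict back.

- **Pin:** The high one was the pin at (0, +50) in the block's frame. I pressed it with closed fingertips until the force rose from about 2 to 9 N, with the tips at about 55 mm. That matches the expected 56 mm stop height within calibration. In both camera views taken after I lifted off, its position fits the 56 mm plane with the same residuals as two seated pins.
- **Keeper slide:** I pushed the tab about 38 mm to the left until the force rose from about 2 to 13.6 N at the stop. The last top view shows the bar's end against the stop block.
- **Everything else:** In the last top view the drift, the washer and the four other pins are where they were. The arm was clear of everything, and the force reading was near zero.
- **Checks that failed or disagreed:**
  - **Last side view:** the arm blocked it, so the slide's final position rests on the top view and the push force.
  - **Far right pin:** its two first-picture positions differed by about 4 mm because it was in shadow, so I based the block's pose on the other three seated pins.
  - **Bench tools:** I didn't separately check the hammer, wrench, brush, can or offcut in the final pictures. The arm's path stayed well above them.

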